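Turn the studio carousel and fetch the muller

ROBOT

A 6-joint arm with a two-finger parallel gripper is mounted at the origin on the work surface. World frame = base frame: x ahead of the robot, y to its left, z up, the work surface at z = 0. Lengths are in m, angles in degrees, forces in N, time in s.
With the tool pointing down it reaches from about 0.4 to 0.825 m from the base axis. Payload 7 kg.
Tool frame: the origin (TCP) lies at the very end of the fingers, on their centre line; the grasp point (between the pads) lies 19 mm behind it (r.grasp_offset is the z of the grasp point in the tool frame, in m); z points along the fingers, y is the direction in which the jaws open and shut (so a half turn about z gives the same grasp; the last joint's range is limited). The gripper opens to 88 mm and grips with 3 to 60 N. Pads are 19 mm wide; open, the fingers measure 130 mm over their backs; the gripper's body (78 mm by 193 mm) begins 47 mm behind the grasp point.
Start: joints at [-52.248, 20.546, 0.682, 0, -70.136, -16.507], TCP at [0.245, -0.629, 0.227] pointing down, gripper open.
Joint ranges: [-176.03, 176.03], [-82.01, 121.73], [-58.28, 71.71], [-173.87, 95.51], [-174.79, -0.11], [-173.66, 173.66]. Speed limits (degrees/s): [136.94, 136.94, 172.46, 180, 180, 180].

INTERFACE

Orientations are given as [roll, pitch, yaw] about the fixed x, y, z axes, in that order (R = Rz(yaw) Ry(pitch) Rx(roll)).
In Python, from plant import r gives the robot as it stands.
- The arm moves only by the tool carry_out, never from a script. Its argument "plan" is a list of rows, each a list of 6 numbers: the shift along the world's x, y, z in m, then the turn, a rotation vector about the world's x, y, z in rad. In form: [[tx, ty, tz, wx, wy, wz], ...]. A call has 1 to 12 rows; each row shifts and turns the pose as measured when the row begins; what a row does not reach is not made up. A row lasts 1/12 s, in which the tool goes at most 41.7 mm and 7.16 degrees, less where a joint would pass 70% of its speed; a pose out of reach is approached as far as the arm can. A call with a gripper value outside its range is refused whole. "fingers" is the closure, from -1 (fully open) to 1 (shut), set as the call begins (left out, the last holds). The fingers move at their own pace and stop on an object; "force" is the grip in N (left out, the last holds). Time passes only in rows, so rows that do not move let the fingers close. It gives the time, the measured TCP pose, the force and the opening at its end, in the units of the state.
- r.get_state(): the state, without advancing time (a new reading comes with each control period).
- r.capture(name): name is "scene" or "top" or "wrist"; returns the picture (480x640x3 uint8, red, green, blue); there is no depth.
- r.camera_model(name): a dict with "fov_y" (degrees; the focal length in pixels is half the picture's height over the tangent of half this angle, whatever the lens; pixels are square), "cx", "cy" (the principal point, pixels), "k1" (the pictures are not rectified: a ray, as slopes to the right and down, at radius r is drawn at 1 + k1 r^2 times it, then the intrinsics apply), "R" (3x3) and "t" (3): a world point X has camera coordinates R X + t; the wrist camera has in their place "mount" (4x4, takes a point from camera to tool coordinates, whose origin is the TCP and whose axes are the flange's). Camera axes: x right, y down, z forward; pixel columns grow to the right and rows downward; lengths in m; the calibration is good to about 2 mm. A picture is of the moment at which its call begins: read the wrist's pose just before it. camera_model takes no time and is no camera call.
- r.close_job(): hands the job in, once; it reports no verdict.
The state is a dict: "time_s": time; "joints": joint angles; "qd": joint speeds; "joint_torque": joint torques, N m; "tcp_pos": TCP position; "eef_rot": TCP orientation; "contact_force": force on the tool from outside, world axes, zero at the start; "moment": the same for the moment, N m; "gripper_width": finger opening in m.
Only numpy, scipy, OpenCV 4.12 (cv2) and the standard library are available. Lean on these libraries where they do the work, as an engineer would, in place of code of your own. Each camera call takes 0.05 s, during which the arm holds its last target.

TASK

Fold up the crank handle on top of the carousel and turn the carousel until the bay holding the white porcelain muller is squarely in the middle of the open front of the clear cover. Then lift the muller out there, carry it to the marble slab and set it down upright, wholly on the slab, before letting go of it. Leave the carousel turned that way with the other three things standing in it, and leave the things on the table where they are.

Things in the scene. Friction and masses are not known exactly. Their poses are not given: they have to be found in the camera images.
- base: Carousel's fixed stand: plywood board 360 x 370 x 18 mm, screwed to the table. Origin: centre of its underside, on the carousel's upright turning axis; -x points to the open front (roughly to the robot), z up. Four 12 mm posts (x -30, y +-175; x 165, y +-165 mm) carry the cover.
- cover_edge (a point): Middle of the front edge of the clear flat plastic cover, at its top face, 166 mm above the table (6 mm thick). It lies at x -50 mm of the base; the cover reaches from there back to x +185 mm, y +-185 mm. Nothing covers the part of the carousel in front of this edge.
- rotor: Turning wooden tray, 320 mm across; origin: centre of its underside, on the turning axis, 25 mm above the table; z up; turns with the tray. Floor 15 mm above the origin, rim 18 mm high. Crossing walls 35 mm high on its diagonals make four bays, in its -x, +y, +x, -y directions. Turns without end both ways, stays where left; takes about 3 N at the crank handle.
- crank_axis (a point): Top of the steel crank arm on the turning axis, 196 mm above the table (30 mm above the cover). The arm, 16 mm wide and 8 mm thick, runs from here to the handle's hinge in the tray's +x direction, on a shaft 16 mm thick that comes up through the cover. It turns one to one with the tray.
- handle_hinge (a point): The folding handle's hinge at the end of the crank arm: 50 mm from the turning axis in the tray's +x direction, 213 mm above the table (17 mm above the arm's top). The hinge line is level and runs along the tray's y.
- handle_ball (a point): Centre of the dark wooden ball knob, 28 mm across, at the end of the folding handle, 64 mm from its hinge; a 10 mm steel rod joins them. Folded, the handle lies level over the arm, ball 14 mm beyond the turning axis, 213 mm above the table. Unfolded it stands upright over the hinge, ball 277 mm above the table. The ball swivels freely on the rod, so a gripper holding it need not turn.
- handle (a joint): Fold angle of the handle: 0 lying folded, 1.57 standing upright (a stop). It stays where it is left; about 1 N at the ball moves it.
- muller_bay (a point): Centre of the bay that holds the muller, on the tray floor, 115 mm from the turning axis in the tray's -x direction (opposite to the handle's hinge).
- front_place (a point): Fixed point where the centre of a bay lies when that bay is squarely at the open front: 115 mm from the turning axis in the base's -x direction, at the height of the tray floor.
- muller: White porcelain muller: a round foot 64 mm across and 26 mm high, a cone narrowing to 42 mm, and above it an upright round grip 32 mm thick from 42 to 102 mm. About 0.3 kg. Stands loose in the bay. Origin: centre of the underside; z up along the grip.
- slab: White marble grinding slab, 190 x 190 x 15 mm, fixed to the table. Origin: centre of its underside; its top is 15 mm above the table; x and y along its sides.
- stamp: Wooden printing stamp in another bay: block 60 x 60 x 30 mm with a knob on top, 84 mm high. Origin: centre of the underside.
- bottle: White plastic bottle in another bay, 50 mm across, 105 mm high. Origin: centre of the underside.
- jar: Amber jar with steel lid in another bay, 66 mm across, 75 mm high. Origin: centre of the underside.
- mug: Mug on the table, 80 mm across, 90 mm high, with a handle. Origin: centre of the underside. To be left alone.
- tape: Roll of paper tape lying on the table, 100 mm across, 40 mm high. Origin: centre of the underside. To be left alone.
- pencil_tray: Open plywood tray 80 x 160 x 35 mm on the table. Origin: centre of the underside. To be left alone.
Not all that is in view belongs to the job. Leave any pink look-alike of the jar alone. What is shaped like the muller but purple is not meant.

How it is judged (in metres and radians):
On the way, in this order (a step that is already met when the one before it is completed fails the run):
1. the crank handle is folded up to upright (value of joint handle above 1.3 rad), for 0.1 s.
2. the muller's bay is squarely at the open front and the carousel stands still, the muller standing in it (horizontal distance between muller_bay and front_place below 0.028 m and angular speed of rotor below 0.15 rad/s and horizontal distance between muller and muller_bay below 0.05 m and z of muller in the frame of rotor below 0.025 m), for 0.2 s.
3. the muller is held and lifted clear of the bay, the bay still at the front (horizontal distance between muller_bay and front_place below 0.04 m and z of muller in the frame of rotor above 0.05 m and contact force between the fingers and muller above 0.5 N), for 0.05 s.
4. the muller stands on the slab, still held (set down, not dropped) (x of muller in the frame of slab between -0.063 and 0.063 m and y of muller in the frame of slab between -0.063 and 0.063 m and z of muller in the frame of slab between 0.01 and 0.021 m and angle between muller's own z axis and vertical below 0.12 rad and contact force between the fingers and muller above 0.3 N), for 0.02 s.
At the end, for the whole second after the job is handed in: The muller stands upright (within 7 degrees), at rest and released, its centre within 63 mm of the slab's centre along each side; the emptied bay is within 45 mm of the front place; stamp, bottle and jar stand in the carousel (tilt under 14 degrees, within 150 mm of its axis) (x of muller in the frame of slab between -0.063 and 0.063 m and y of muller in the frame of slab between -0.063 and 0.063 m and z of muller in the frame of slab between 0.01 and 0.021 m and angle between muller's own z axis and vertical below 0.12 rad and linear speed of muller below 0.02 m/s and horizontal distance between muller_bay and front_place below 0.045 m and horizontal distance between each of stamp, bottle, jar and rotor below 0.15 m and angle between each of stamp, bottle, jar's own z axis and vertical below 0.25 rad and z of stamp in the frame of rotor between 0.008 and 0.03 m and z of bottle in the frame of rotor between 0.008 and 0.03 m and z of jar in the frame of rotor between 0.008 and 0.03 m); the robot touches nothing.
It fails at once if the mug, tape roll or pencil tray is shifted more than 40 mm (distance of any of mug, tape, pencil_tray from where it was at the start of the episode above 0.04 m).
It also fails if it takes over 59 s, if anything falls off the work surface, if the arm or the gripper's body presses on something with over 40 N, if the wrist force passes 120 N, or if a joint passes its speed limit or range.

## Working session

There is one attempt and no reset: what is moved stays moved. The work goes in short steps, Python scripts to look and compute and a tool call to move; the robot and the scene stay as the last step left them, time stands still between calls to the robot, and variables do not carry over. Pictures are saved under pics/ and viewed, and the job is handed in when it is done.

Besides the shell and the picture viewer there is one more tool, called after "Emit:" in YAML: its name, and indented under it one key for each argument. carry_out: Moves the arm, as the interface text tells. Its arguments: {"type":"object","properties":{"plan":{"type":"array"},"fingers":{"type":"number"},"force":{"type":"number"}},"required":["plan"]}

```bash
ls; mkdir -p pics
python3 - <<'E'
from plant import r
import cv2
print(r.get_state()); 
for n in("scene","top","wrist"):
    print(n,r.camera_model(n))
    cv2.imwrite(f"pics/{n}0.png",r.capture(n)[:,:,::-1])
E
```

```text
pics
{'time_s': 0.0, 'joints': array([-5.22498588e+01,  2.05915866e+01,  6.32152639e-01, -2.05641927e-02,
       -7.01356933e+01, -1.65069617e+01]), 'qd': array([ 0.00020544,  0.09129733, -0.0651319 , -0.04677829,  0.04767845,
        0.06154297]), 'joint_torque': array([-3.02228966e-05, -5.82711232e+01,  2.93046767e+01,  6.99704379e+00,
        6.85980282e-03, -1.22556180e-04]), 'tcp_pos': array([ 0.24436161, -0.6286738 ,  0.22560727]), 'eef_rot': array([ 1.79903300e+02, -8.49664310e-03, -1.58763817e+02]), 'contact_force': array([-0.35036334, -0.46192224,  0.05689483]), 'moment': array([-0.02961001, -0.01019936,  0.0644245 ]), 'gripper_width': 0.08746175505747479}
scene {'fov_y': 42.83650276077686, 'cx': 318.76189932777345, 'cy': 241.09317430900177, 'k1': -0.17423807791890014, 'R': array([[-1.21726830e-01,  9.92563583e-01,  3.34280085e-04],
       [ 8.33796723e-01,  1.02438549e-01, -5.42484441e-01],
       [-5.38484544e-01, -6.57561894e-02, -8.40065783e-01]]), 't': array([ 0.01462378, -0.3602625 ,  1.93021363])}
top {'fov_y': 48.909435011722444, 'cx': 325.94867944706175, 'cy': 243.03160791149048, 'k1': 0.051342188594108225, 'R': array([[-0.01467274, -0.99967694, -0.02075388],
       [-0.99788407,  0.01595497, -0.06303031],
       [ 0.06334108,  0.01978514, -0.9977958 ]]), 't': array([0.09180838, 0.54895461, 1.42759191])}
wrist {'fov_y': 70.32297324576611, 'cx': 314.76750311919676, 'cy': 234.90751466299963, 'k1': 0.019683567681341524, 'mount': array([[ 1.42423221e-03, -9.56582483e-01, -2.91458273e-01,
         7.89984405e-02],
       [ 9.99998842e-01,  1.51858976e-03, -9.75295692e-05,
         1.70772233e-04],
       [ 5.35900626e-04, -2.91457796e-01,  9.56583538e-01,
        -1.57536602e-01],
       [ 0.00000000e+00,  0.00000000e+00,  0.00000000e+00,
         1.00000000e+00]])}
```

View pics/scene0.png

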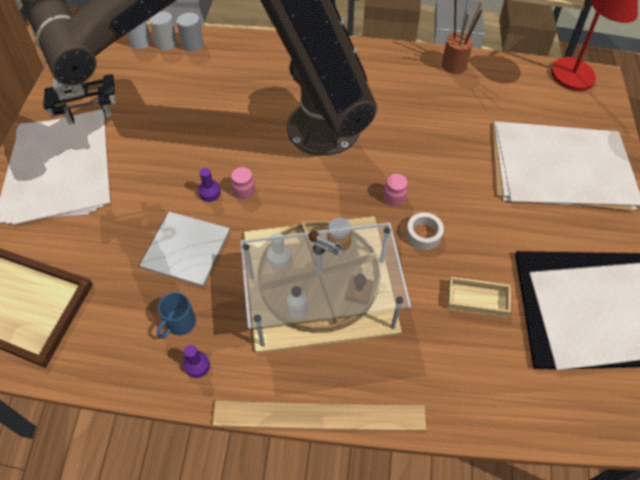

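View pics/top0.png

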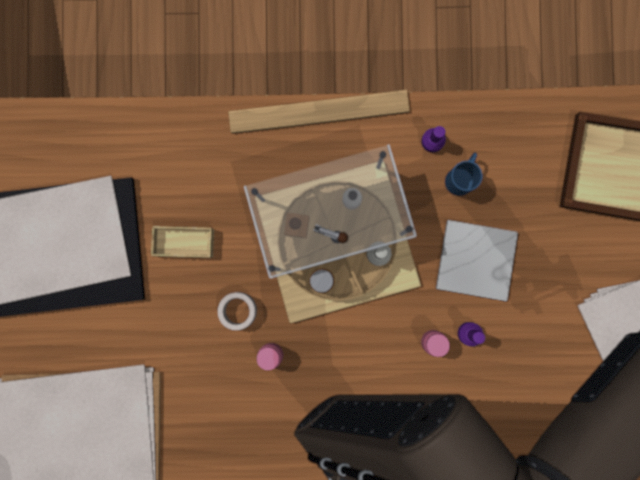

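View pics/wrist0.png

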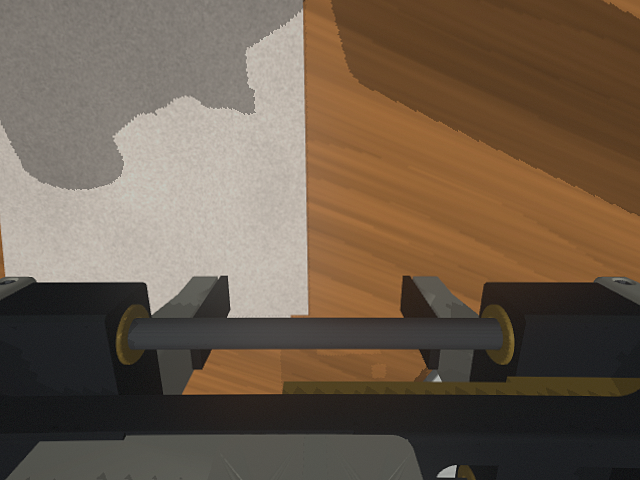

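Run:
```python
import cv2
a=cv2.imread("pics/top0.png")[135:335,225:425]
cv2.imwrite("pics/top0c.png",cv2.resize(a,(800,800),interpolation=cv2.INTER_CUBIC)[:600] if 0 else cv2.resize(a,(600,600),interpolation=cv2.INTER_CUBIC))
a=cv2.imread("pics/scene0.png")[200:360,230:420]
cv2.imwrite("pics/scene0c.png",cv2.resize(a,None,fx=3.7,fy=3.7,interpolation=cv2.INTER_CUBIC))
```

```text
(no output)
```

View pics/top0c.png

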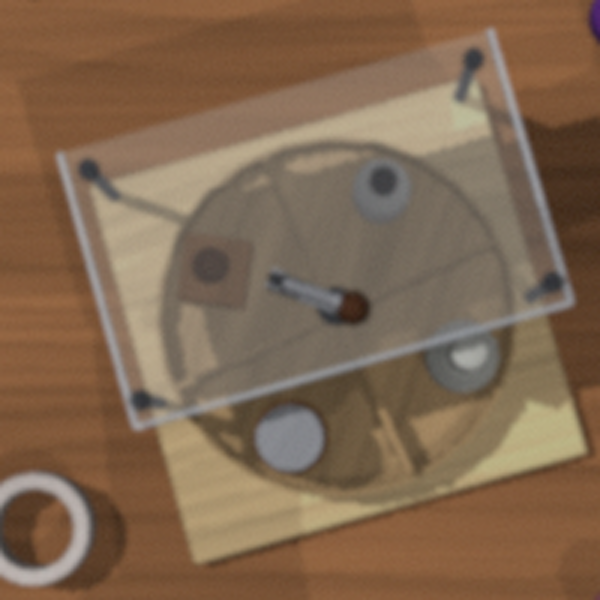

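View pics/scene0c.png

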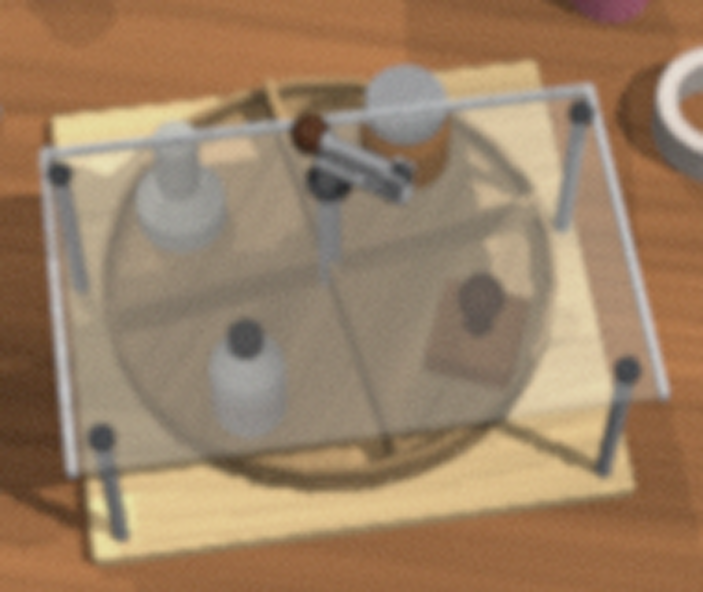

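```bash
cat > h.py <<'E'
import numpy as np,cv2
from plant import r
def K(m):
    f=240/np.tan(np.radians(m["fov_y"]/2)); return np.array([[f,0,m["cx"]],[0,f,m["cy"]],[0,0,1.]])
def ray(m,uv):
    p=cv2.undistortPoints(np.array([[uv]],float),K(m),np.array([m["k1"],0,0,0,0]))[0,0]
    return np.array([p[0],p[1],1.])
def pix(n,uv,z):
    m=r.camera_model(n); R=np.array(m["R"]);t=np.array(m["t"])
    d=R.T@ray(m,uv); o=-R.T@t
    return o+d*(z-o[2])/d[2]
def proj(n,X):
    m=r.camera_model(n); R=np.array(m["R"]);t=np.array(m["t"])
    return cv2.projectPoints(np.array([X],float),cv2.Rodrigues(R)[0],t,K(m),np.array([m["k1"],0,0,0,0]))[0].ravel()
E
python3 - <<'E'
from h import *
np.set_printoptions(precision=4,suppress=True)
for nm,u,z in [("hinge",(317.3,228.7),.213),("ball",(342.3,237.3),.213),("mul",(381.7,252.7),.142),
 ("cfl",(270.7,278),.166),("cfr",(415.7,235.7),.166),("cbl",(245,186.3),.166),("cbr",(388.3,145.3),.166),
 ("bfl",(292.7,322.7),.018),("bfr",(421,286.7),.018),
 ("s",(446,221),.015),("s",(517,232),.015),("s",(508,300),.015),("s",(437,289),.015),("mug",(466,178),.09),("pur1",(471,334),0.05),("pur2",(434,139),.05),("pink",(436,343),.07)]:
    print(nm,pix("top",u,z))
for nm,u,z in [("hinge",(230+405/3.7,200+175/3.7),.213),("ball",(230+310/3.7,200+132/3.7),.213),("mul",(230+177/3.7,200+132/3.7),.142),
 ("cf1",(230+43/3.7,200+152/3.7),.166),("cf2",(230+592/3.7,200+88/3.7),.166)]:
    print("scene",nm,pix("scene",u,z))
E
```

```text
hinge [0.5724 0.0996 0.213 ]
ball [0.5509 0.0406 0.213 ]
mul [ 0.5161 -0.0578  0.142 ]
cfl [0.4572 0.2172 0.166 ]
cfr [ 0.5554 -0.1396  0.166 ]
cbl [0.6851 0.2791 0.166 ]
cbr [ 0.7809 -0.0775  0.166 ]
bfl [0.3351 0.1768 0.018 ]
bfr [ 0.4276 -0.1725  0.018 ]
s [ 0.6056 -0.2455  0.015 ]
s [ 0.5722 -0.435   0.015 ]
s [ 0.3891 -0.4042  0.015 ]
s [ 0.4208 -0.2159  0.015 ]
mug [ 0.7092 -0.2844  0.09  ]
pur1 [ 0.3032 -0.2941  0.05  ]
pur2 [ 0.8241 -0.2121  0.05  ]
pink [ 0.2832 -0.1988  0.07  ]
scene hinge [0.5753 0.1046 0.213 ]
scene ball [0.5502 0.0408 0.213 ]
scene mul [ 0.5149 -0.0553  0.142 ]
scene cf1 [ 0.5569 -0.1375  0.166 ]
scene cf2 [0.4609 0.2214 0.166 ]
```

Emit:
carry_out:
  plan:
    - [0.016,0.036,0.012,0,0,0.07]
    - [0.016,0.036,0.012,0,0,0.07]
    - [0.016,0.036,0.012,0,0,0.07]
    - [0.016,0.036,0.012,0,0,0.07]
    - [0.016,0.036,0.012,0,0,0.07]
    - [0.016,0.036,0.012,0,0,0.07]
    - [0.016,0.036,0.012,0,0,0.07]
    - [0.016,0.036,0.012,0,0,0.07]
    - [0.016,0.036,0.012,0,0,0.07]
    - [0.016,0.036,0.012,0,0,0.07]
    - [0.016,0.036,0.0,0,0,0.07]
    - [0.016,0.036,0.0,0,0,0.07]
  fingers: -1
  force: 15

```text
time_s: 1.15
tcp_pos: [0.4319, -0.1873, 0.3416]
eef_rot: [179.4, -0.1, -109.1]
contact_force: [1.3, -0.5, -0.9]
gripper_width: 0.088
```

Emit:
carry_out:
  plan:
    - [0.017,0.034,0,0,0,0]
    - [0.017,0.034,0,0,0,0]
    - [0.017,0.034,0,0,0,0]
    - [0.017,0.034,0,0,0,0]
    - [0.017,0.034,0,0,0,0]
    - [0.017,0.034,0,0,0,-0.01]
    - [0.01,0.016,0,0,0,0]
    - [0,0,0,0,0,0]

```text
time_s: 1.82
tcp_pos: [0.5473, 0.0518, 0.3421]
eef_rot: [179.5, 0.0, -109.0]
contact_force: [0.1, 0.2, 0.7]
gripper_width: 0.0877
```

Run:
```python
from h import *
s=r.get_state(); print(s["tcp_pos"],s["eef_rot"],s["time_s"],s["joints"])
cv2.imwrite("pics/w1.png",r.capture("wrist")[:,:,::-1])
from scipy.spatial.transform import Rotation as Ro
m=r.camera_model("wrist");M=np.array(m["mount"]);Rt=Ro.from_euler("xyz",s["eef_rot"],degrees=True).as_matrix()
for nm,P in [("ball",(.5507,.0406,.213)),("hinge",(.573,.1005,.213))]:
    c=M[:3,:3].T@(Rt.T@(np.array(P)-s["tcp_pos"])-M[:3,3])
    print(nm,cv2.projectPoints(c.reshape(1,3),np.zeros(3),np.zeros(3),K(m),np.array([m["k1"],0,0,0,0]))[0].ravel())
```

```text
[0.54725788 0.05183588 0.34210409] [ 1.79512061e+02  2.03475166e-02 -1.09009085e+02] 1.8167 [ 25.56955639   5.82881543  -3.60206228  -0.36151715 -80.90257661
 -44.52035471]
ball [305.38975851 215.12492331]
hinge [304.13049046 282.88593721]
```

View pics/w1.png

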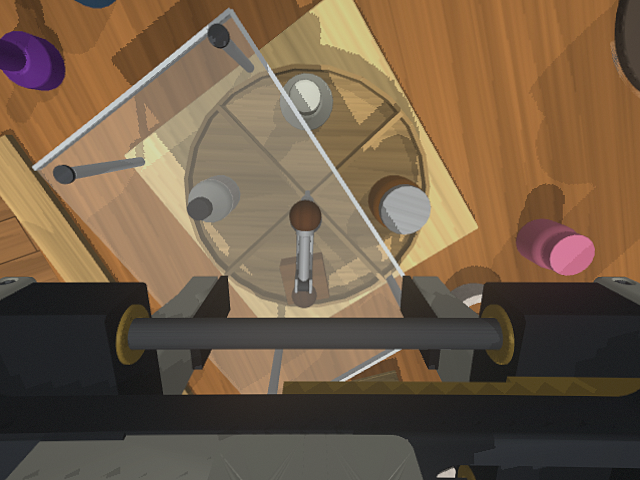

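Emit:
carry_out:
  plan:
    - [0.0035,-0.011,0,0,0,-0.01]
    - [0,0,-0.037,0,0,-0.01]
    - [0,0,-0.037,0,0,0]
    - [0,0,-0.037,0,0,0]
    - [0,0,-0.02,0,0,0]
    - [0,0,-0.008,0,0,0]
    - [0,0,0,0,0,0]

```text
time_s: 2.45
tcp_pos: [0.5485, 0.0296, 0.2012]
eef_rot: [179.8, 0.1, -110.6]
contact_force: [0.5, -0.0, 0.5]
gripper_width: 0.0875
```

Emit:
carry_out:
  plan:
    - [0.001,0.0055,-0.003,0,0,0.005]
    - [0.001,0.0055,-0.003,0,0,0]
    - [0,0,0,0,0,0]

```text
time_s: 2.7
tcp_pos: [0.5521, 0.0393, 0.1982]
eef_rot: [180.0, 0.2, -110.5]
contact_force: [-0.0, 1.2, -0.3]
gripper_width: 0.0878
```

Emit:
carry_out:
  plan:
    - [-0.001,0.001,-0.003,0,0,0.0]
    - [0,0,0,0,0,0]
    - [0,0,0,0,0,0]
    - [0,0,0,0,0,0]
    - [0,0,0,0,0,0]
    - [0,0,0,0,0,0]
    - [0,0,0,0,0,0]
    - [0,0,0,0,0,0]
  fingers: 1
  force: 15

```text
time_s: 3.37
tcp_pos: [0.5534, 0.0421, 0.1994]
eef_rot: [-179.7, 0.5, -110.3]
contact_force: [-0.1, -0.3, 0.5]
gripper_width: 0.0396
```

Emit:
carry_out:
  plan:
    - [0,0,-0.003,0,0,0]
    - [0,0,0,0,0,0]
    - [0,0,0,0,0,0]
    - [0,0,0,0,0,0]
    - [0,0,0,0,0,0]

```text
time_s: 3.78
tcp_pos: [0.5522, 0.0424, 0.1957]
eef_rot: [-179.8, 0.5, -110.3]
contact_force: [-2.7, 1.0, 0.8]
gripper_width: 0.0267
```

Emit:
carry_out:
  plan:
    - [0.0003,0.0008,0.01,0,0,0]
    - [0.0008,0.0023,0.0098,0,0,0]
    - [0.0013,0.0036,0.0093,0,0,0]
    - [0.0018,0.0049,0.0086,0,0,0]
    - [0.0022,0.0061,0.0076,0,0,0]

```text
time_s: 4.2
tcp_pos: [0.5593, 0.0617, 0.2434]
eef_rot: [-179.9, 0.6, -110.4]
contact_force: [3.7, 6.4, -10.2]
gripper_width: 0.027
```

Emit:
carry_out:
  plan:
    - [0.002,0.006,0.004,0,0,0]
    - [0.003,0.0075,0.005,0,0,0]
    - [0.003,0.0085,0.0038,0,0,0]
    - [0.0033,0.009,0.002,0,0,0]

```text
time_s: 4.53
tcp_pos: [0.5718, 0.0963, 0.2599]
eef_rot: [-179.9, 0.6, -110.4]
contact_force: [3.5, -1.6, -10.5]
gripper_width: 0.0265
```

Emit:
carry_out:
  plan:
    - [0.002,0.006,-0.001,0,0,0]
    - [0,0.001,-0.001,0,0,0]
    - [0,0,0,0,0,0]

```text
time_s: 4.78
tcp_pos: [0.5742, 0.1028, 0.2601]
eef_rot: [-179.8, 0.2, -110.3]
contact_force: [1.4, -1.9, -6.9]
gripper_width: 0.0269
```

Run:
```python
from h import *
cv2.imwrite("pics/s2.png",cv2.resize(r.capture("scene")[170:370,220:430,::-1],None,fx=3,fy=3,interpolation=cv2.INTER_CUBIC))
cv2.imwrite("pics/w2.png",r.capture("wrist")[:,:,::-1])
```

```text
(no output)
```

View pics/s2.png

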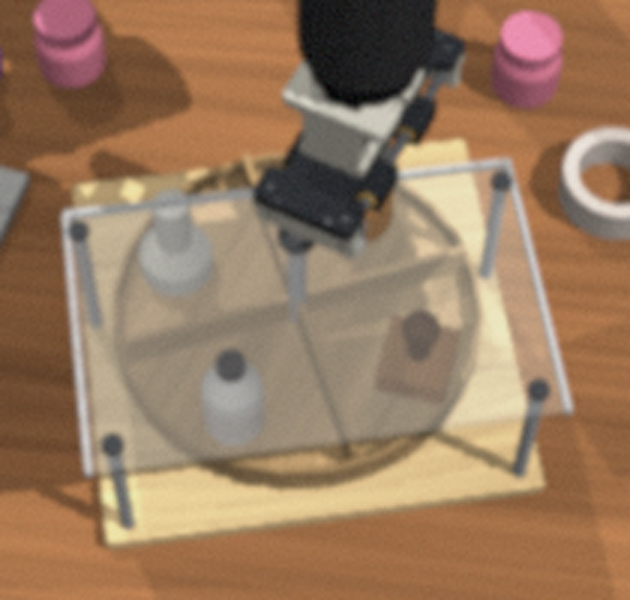

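View pics/w2.png

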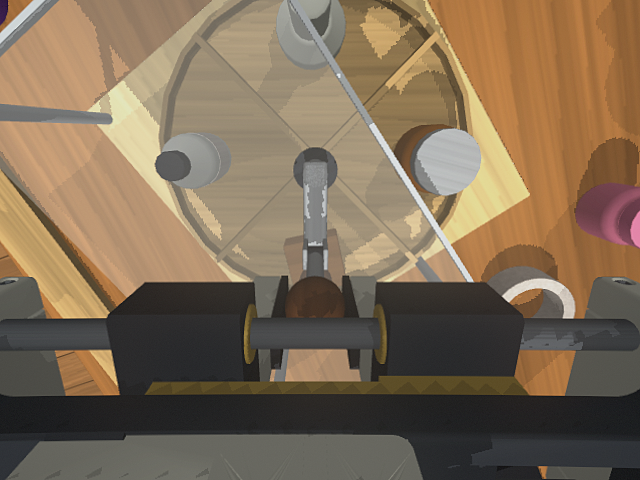

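Emit:
carry_out:
  plan:
    - [0.0036,-0.0015,-0.001,0,0,0]
    - [0.0035,-0.0018,0,0,0,0]
    - [0.0034,-0.002,0,0,0,0]
    - [0.0032,-0.0023,0,0,0,0]
    - [0.003,-0.0025,0,0,0,0]
    - [0.0028,-0.0028,0,0,0,0]

```text
time_s: 5.38
tcp_pos: [0.5918, 0.0915, 0.2599]
eef_rot: [179.9, 0.3, -110.2]
contact_force: [-2.6, 2.9, 0.6]
gripper_width: 0.0268
```

Emit:
carry_out:
  plan:
    - [0.0026,-0.0029,0,0,0,0]
    - [0.0023,-0.0032,0,0,0,0]
    - [0.002,-0.0034,0,0,0,0]
    - [0.0018,-0.0035,0,0,0,0]
    - [0.0014,-0.0037,0,0,0,0]
    - [0.0011,-0.0038,0,0,0,0]
    - [0.0004,-0.002,0,0,0,0]
    - [0,0,0,0,0,0]

```text
time_s: 6.05
tcp_pos: [0.606, 0.0657, 0.26]
eef_rot: [180.0, 0.3, -110.3]
contact_force: [-0.6, 0.2, -1.8]
gripper_width: 0.0269
```

Run:
```python
from h import *
s=r.get_state();print(s["tcp_pos"],s["qd"])
cv2.imwrite("pics/t3.png",cv2.resize(r.capture("top")[135:335,225:425,::-1],None,fx=3,fy=3,interpolation=cv2.INTER_CUBIC))
cv2.imwrite("pics/s3.png",cv2.resize(r.capture("scene")[170:370,220:430,::-1],None,fx=3,fy=3,interpolation=cv2.INTER_CUBIC))
```

```text
[0.60601452 0.06567249 0.25995499] [-0.46223687  0.18620257 -0.03257673  0.18334485  0.07596603  0.03051812]
```

View pics/t3.png

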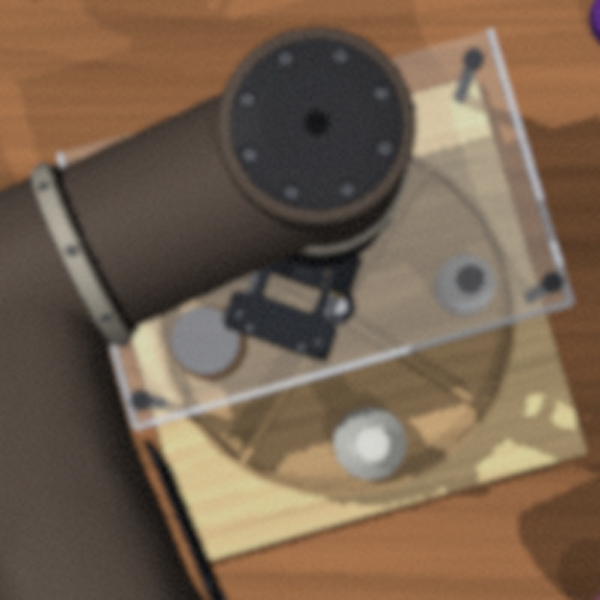

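View pics/s3.png

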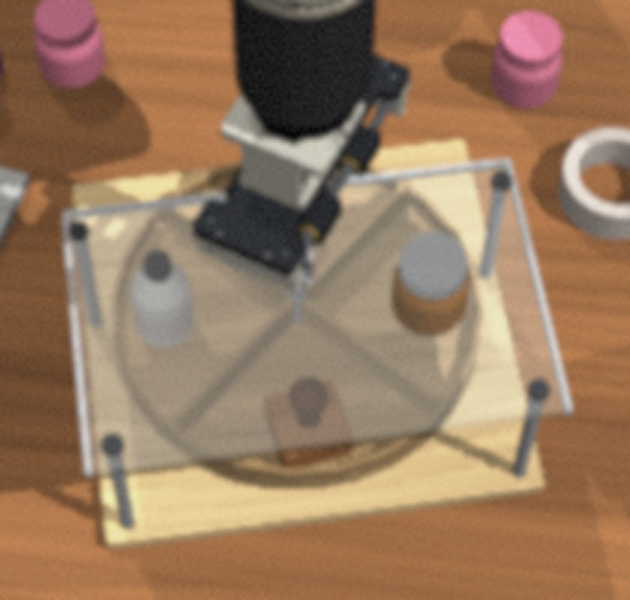

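Emit:
carry_out:
  plan:
    - [0,0,0,0,0,0]
    - [0,0,0,0,0,0]
    - [0,0,0,0,0,0]
    - [0,0,0,0,0,0]
    - [0,0,0,0,0,0]
    - [0,0,0,0,0,0]
  fingers: -1

```text
time_s: 6.65
tcp_pos: [0.6075, 0.0665, 0.2614]
eef_rot: [-179.8, 0.5, -110.3]
contact_force: [-0.2, -0.3, 0.7]
gripper_width: 0.0611
```

Run:
```python
from h import *
print(pix("top",(349,283.3),.142), pix("top",(225+370/3,135+445/3),.053),r.get_state()["joints"])
```

```text
[0.44108721 0.02501045 0.142     ] [0.43983436 0.02477356 0.053     ] [ 24.4174417   13.19111501  -4.97023276  -0.19816647 -71.37414745
 -44.60653798]
```

Emit:
carry_out:
  plan:
    - [0,0,0.038,0,0,0]
    - [0,0,0.038,0,0,0]
    - [-0.005,0,0.02,0,0,-0.08]
    - [-0.018,-0.004,0,0,0,-0.1]
    - [-0.018,-0.004,0,0,0,-0.1]
    - [-0.018,-0.004,0,0,0,-0.1]
    - [-0.018,-0.004,0,0,0,-0.1]
    - [-0.018,-0.005,0,0,0,-0.1]
    - [-0.018,-0.005,0,0,0,-0.1]
    - [-0.018,-0.005,0,0,0,-0.1]
    - [-0.018,-0.005,0,0,0,-0.1]
    - [0,0,0,0,0,0]

```text
time_s: 7.65
tcp_pos: [0.4518, 0.0297, 0.3607]
eef_rot: [179.9, 0.7, -163.1]
contact_force: [0.5, -0.8, -0.3]
gripper_width: 0.0875
```

Run:
```python
from h import *
s=r.get_state(); print(s["tcp_pos"],s["eef_rot"],s["joints"])
cv2.imwrite("pics/w4.png",r.capture("wrist")[:,:,::-1])
from scipy.spatial.transform import Rotation as Ro
m=r.camera_model("wrist");M=np.array(m["mount"]);Rt=Ro.from_euler("xyz",s["eef_rot"],degrees=True).as_matrix()
for nm,P in [("mulTop",(.441,.025,.142))]:
    c=M[:3,:3].T@(Rt.T@(np.array(P)-s["tcp_pos"])-M[:3,3])
    print(nm,cv2.projectPoints(c.reshape(1,3),np.zeros(3),np.zeros(3),K(m),np.array([m["k1"],0,0,0,0]))[0].ravel())
```

```text
[0.45177161 0.02965077 0.36074905] [ 179.91440779    0.65965037 -163.12073891] [ 2.88687645e+01 -5.17247141e+00 -1.25294377e+01  5.38290779e-02
 -8.19799962e+01 -1.01996212e+02]
mulTop [313.21321266 192.05358005]
```

View pics/w4.png

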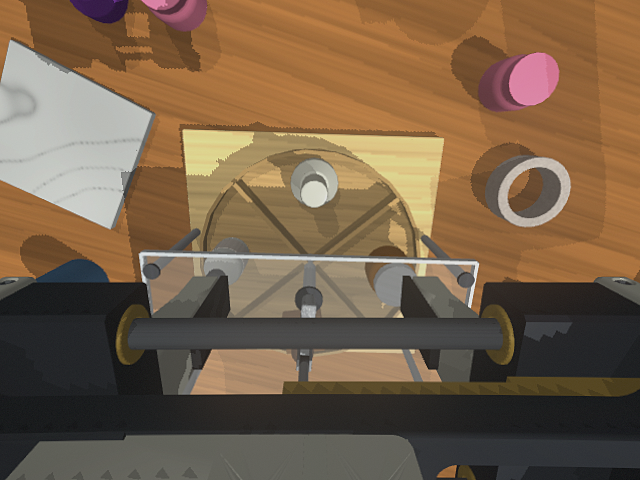

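Emit:
carry_out:
  plan:
    - [-0.006,-0.003,-0.02,-0.003,0.008,0]
    - [-0.005,-0.002,-0.038,0,0,0]
    - [0,0,-0.038,0,0,0]
    - [0,0,-0.038,0,0,0]
    - [0,0,-0.036,0,0,0]
    - [0,0,-0.015,0,0,0]
    - [0,0,0,0,0,0]

```text
time_s: 8.28
tcp_pos: [0.4448, 0.026, 0.1726]
eef_rot: [179.9, 0.9, -162.0]
contact_force: [-0.8, -0.7, -0.5]
gripper_width: 0.0879
```

Emit:
carry_out:
  plan:
    - [-0.003,0,-0.005,-0.003,0.01,-0.02]
    - [-0.001,-0.001,-0.02,0,0,0]
    - [0,0,-0.02,0,0,0]
    - [0,0,-0.015,0,0,0]
    - [0,0,-0.005,0,0,0]
    - [0,0,0,0,0,0]

```text
time_s: 8.78
tcp_pos: [0.4468, 0.0277, 0.1105]
eef_rot: [179.9, 0.6, -163.1]
contact_force: [0.4, -0.2, 0.8]
gripper_width: 0.0873
```

Run:
```python
from h import *
s=r.get_state(); print(s["tcp_pos"],s["eef_rot"])
cv2.imwrite("pics/w5.png",r.capture("wrist")[:,:,::-1])
```

```text
[0.44682998 0.02766024 0.11049825] [ 179.94727178    0.62386429 -163.11911015]
```

View pics/w5.png

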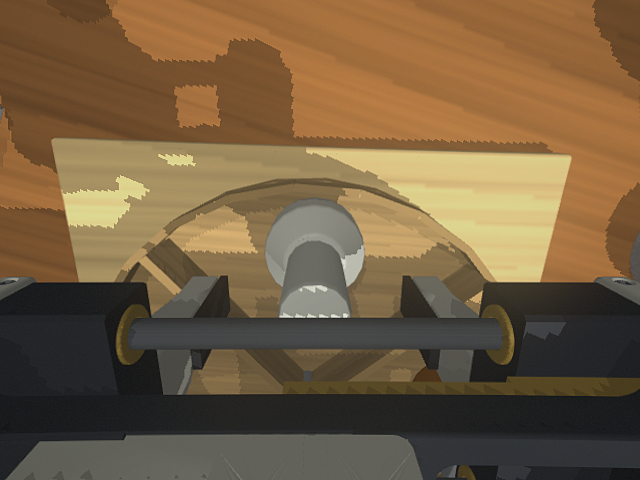

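Emit:
carry_out:
  plan:
    - [-0.004,-0.0015,-0.003,-0.003,0.01,0]
    - [-0.003,-0.001,-0.003,0,0,0]
    - [0,0,0,0,0,0]

```text
time_s: 9.08
tcp_pos: [0.4418, 0.0261, 0.1076]
eef_rot: [179.9, 0.3, -163.1]
contact_force: [-0.8, -0.1, 0.2]
gripper_width: 0.0876
```

Emit:
carry_out:
  plan:
    - [0,0,-0.002,0,0,0]
    - [0,0,0,0,0,0]
    - [0,0,0,0,0,0]
    - [0,0,0,0,0,0]
    - [0,0,0,0,0,0]
    - [0,0,0,0,0,0]
    - [0,0,0,0,0,0]
    - [0,0,0,0,0,0]
    - [0,0,0,0,0,0]
    - [0,0,0,0,0,0]
    - [0,0,0,0,0,0]
  fingers: 1
  force: 25

```text
time_s: 10.0
tcp_pos: [0.4427, 0.0265, 0.1073]
eef_rot: [179.9, 0.5, -163.1]
contact_force: [0.1, -0.4, 0.3]
gripper_width: 0.0315
```

Emit:
carry_out:
  plan:
    - [0,0,0.01,0,0,0]
    - [-0.001,0,0.015,0,0,0]
    - [-0.001,0,0.02,0,0,0]
    - [-0.001,0,0.02,0,0,0]
    - [-0.001,0,0.02,0,0,0]
    - [-0.001,0,0.02,0,0,0]
    - [-0.001,0,0.02,0,0,0]
    - [0,0,0.01,0,0,0]
    - [0,0,0,0,0,0]

```text
time_s: 10.75
tcp_pos: [0.4293, 0.0243, 0.2426]
eef_rot: [179.8, -0.4, -163.2]
contact_force: [0.3, -0.1, -2.6]
gripper_width: 0.0315
```

Run:
```python
from h import *
s=r.get_state(); print(s["tcp_pos"],s["eef_rot"],s["contact_force"],s["joints"])
cv2.imwrite("pics/w6.png",r.capture("wrist")[:,:,::-1])
```

```text
[0.42930523 0.02429125 0.24259606] [ 179.84451643   -0.4077305  -163.22959941] [ 0.29063346 -0.10019088 -2.62991495] [  29.49211189   -3.79753176  -26.32894195   -0.26072699  -67.83227923
 -102.62312079]
```

View pics/w6.png

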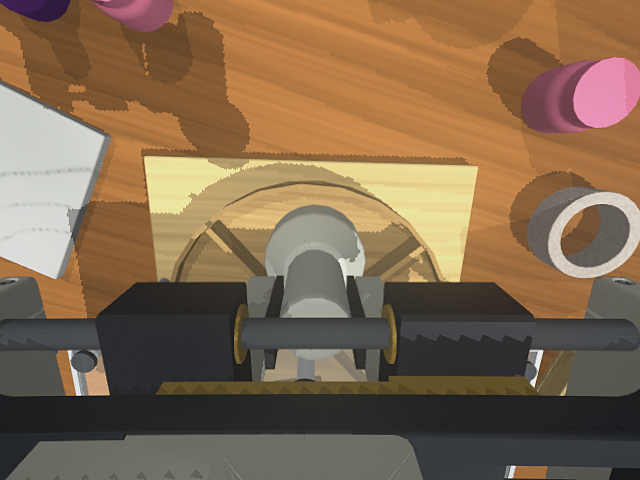

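Emit:
carry_out:
  plan:
    - [0.002,-0.012,0.003,0,0,0]
    - [0.004,-0.024,0,0,0,0]
    - [0.005,-0.03,0,0,0,0]
    - [0.006,-0.034,0,0,0,0]
    - [0.006,-0.034,0,0,0,0]
    - [0.006,-0.034,0,0,0,0]
    - [0.006,-0.034,0,0,0,0]
    - [0.006,-0.034,0,0,0,0]
    - [0.006,-0.034,0,0,0,0]
    - [0.006,-0.024,0,0,0,0]
    - [0.004,-0.012,0,0,0,0]
    - [0,0,0,0,0,0]

```text
time_s: 11.8
tcp_pos: [0.4777, -0.2942, 0.224]
eef_rot: [179.0, -1.7, -163.1]
contact_force: [0.7, -0.2, -2.5]
gripper_width: 0.0313
```

Emit:
carry_out:
  plan:
    - [0.009,-0.015,-0.02,-0.004,-0.017,0]
    - [0.008,-0.012,-0.03,-0.004,-0.014,0]
    - [0,0,-0.03,0,0,0]
    - [0,0,-0.02,0,0,0]
    - [0,0,0,0,0,0]
    - [0,0,0,0,0,0]

```text
time_s: 12.3
tcp_pos: [0.4903, -0.3205, 0.1118]
eef_rot: [179.5, -0.6, -163.3]
contact_force: [0.7, 0.6, -2.9]
gripper_width: 0.0313
```

Run:
```python
from h import *
s=r.get_state(); print(s["tcp_pos"],s["eef_rot"],s["contact_force"])
cv2.imwrite("pics/w7.png",r.capture("wrist")[:,:,::-1])
```

```text
[ 0.49029147 -0.32053588  0.11183151] [ 179.52579777   -0.55697042 -163.32927402] [ 0.69232709  0.55889293 -2.91220037]
```

View pics/w7.png

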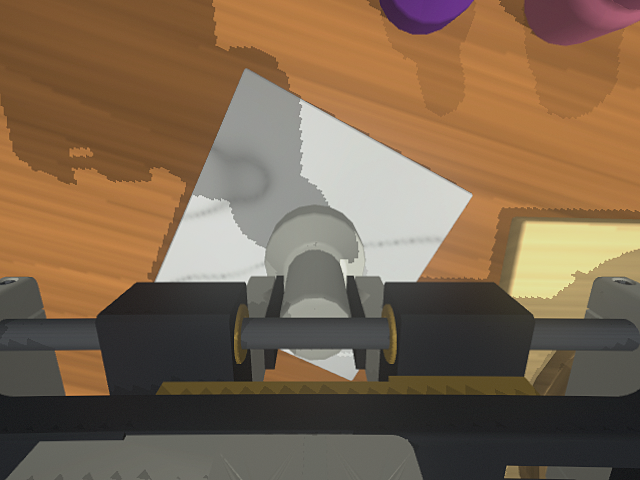

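Emit:
carry_out:
  plan:
    - [0.004,-0.003,-0.01,-0.002,-0.008,0]
    - [0.002,-0.001,-0.008,0,0,0]
    - [0,0,-0.004,0,0,0]
    - [0,0,0,0,0,0]

```text
time_s: 12.68
tcp_pos: [0.4987, -0.3239, 0.0934]
eef_rot: [179.9, 0.1, -163.2]
contact_force: [-0.2, 0.2, -3.6]
gripper_width: 0.0316
```

Emit:
carry_out:
  plan:
    - [0,0,-0.005,0,0,0]
    - [0,0,-0.003,0,0,0]
    - [0,0,-0.002,0,0,0]
    - [0,0,-0.001,0,0,0]

```text
time_s: 13.02
tcp_pos: [0.5001, -0.3239, 0.0843]
eef_rot: [-179.9, 0.3, -163.2]
contact_force: [0.7, 0.3, -4.1]
gripper_width: 0.0314
```

Emit:
carry_out:
  plan:
    - [0,0,-0.002,0,0,0]
    - [0,0,-0.002,0,0,0]
    - [0,0,-0.001,0,0,0]

```text
time_s: 13.27
tcp_pos: [0.5006, -0.3247, 0.0824]
eef_rot: [-179.8, 0.3, -163.1]
contact_force: [-1.1, 2.1, 0.5]
gripper_width: 0.0316
```

Emit:
carry_out:
  plan:
    - [0,0,-0.002,0,0,0]
    - [0,0,-0.001,0,0,0]
    - [0,0,0,0,0,0]

```text
time_s: 13.52
tcp_pos: [0.5009, -0.3249, 0.0827]
eef_rot: [-179.7, 0.4, -163.0]
contact_force: [0.1, -0.5, -3.5]
gripper_width: 0.0313
```

Run:
```python
from h import *
s=r.get_state(); print(s["tcp_pos"],s["eef_rot"],s["contact_force"])
cv2.imwrite("pics/s8.png",cv2.resize(r.capture("scene")[150:350,120:330,::-1],None,fx=3,fy=3,interpolation=cv2.INTER_CUBIC))
```

```text
[ 0.5009027  -0.32491336  0.08270507] [-179.68887975    0.40696117 -163.02458545] [ 0.1091037  -0.52354865 -3.54080287]
```

View pics/s8.png

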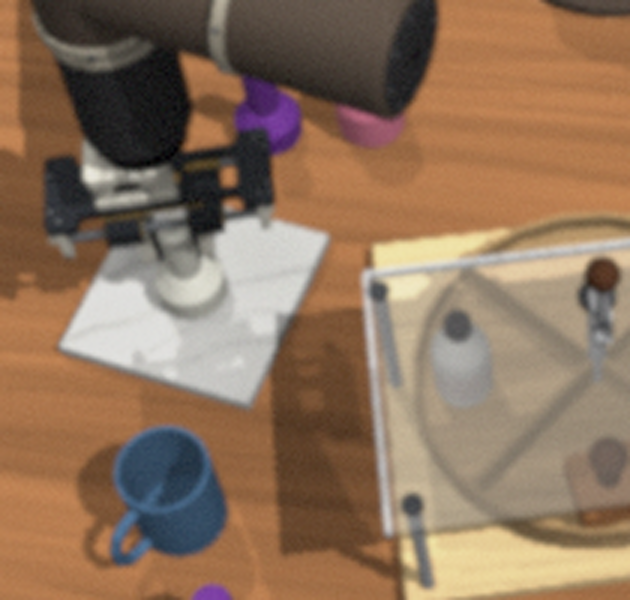

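Emit:
carry_out:
  plan:
    - [0,0,-0.003,0,0,0]
    - [0,0,-0.003,0,0,0]
    - [0,0,-0.003,0,0,0]

```text
time_s: 13.82
tcp_pos: [0.5018, -0.3258, 0.0818]
eef_rot: [-179.5, 0.5, -162.8]
contact_force: [-9.5, 9.4, 28.8]
gripper_width: 0.0315
```

Emit:
carry_out:
  plan:
    - [0,0,0.0,0,0,0]
    - [0,0,0,0,0,0]

```text
time_s: 13.98
tcp_pos: [0.5022, -0.3258, 0.0832]
eef_rot: [-179.4, 0.6, -162.8]
contact_force: [-0.1, -0.1, -3.3]
gripper_width: 0.0314
```

Emit:
carry_out:
  plan:
    - [0,0,-0.002,0,0,0]
    - [0,0,-0.002,0,0,0]

```text
time_s: 14.15
tcp_pos: [0.5029, -0.3263, 0.0817]
eef_rot: [-179.3, 0.6, -162.8]
contact_force: [-11.3, 10.4, 33.2]
gripper_width: 0.0319
```

Emit:
carry_out:
  plan:
    - [0,0,0,0,0,0]
    - [0,0,0,0,0,0]
    - [0,0,0,0,0,0]
    - [0,0,0,0,0,0]
    - [0,0,0,0,0,0]
    - [0,0,0,0,0,0]
    - [0,0,0,0,0,0]
    - [0,0,0,0,0,0]
    - [0,0,0,0,0,0]
    - [0,0,0,0,0,0]
  fingers: -1

```text
time_s: 14.98
tcp_pos: [0.5037, -0.3271, 0.0801]
eef_rot: [-179.2, 0.6, -162.7]
contact_force: [0.6, 0.2, 0.0]
gripper_width: 0.0868
```

Emit:
carry_out:
  plan:
    - [0,0,0.02,0,0,0]
    - [0,0,0.03,0,0,0]
    - [0,0,0.03,0,0,0]
    - [0,0,0.03,0,0,0]
    - [0,0,0.03,0,0,0]
    - [0,-0.01,0.03,0,0,0]
    - [0,-0.03,0.02,0,0,0]
    - [0,-0.03,0,0,0,0]
    - [0,-0.03,0,0,0,0]
    - [0,-0.03,0,0,0,0]
    - [0,0,0,0,0,0]

```text
time_s: 15.9
tcp_pos: [0.5003, -0.46, 0.2819]
eef_rot: [-179.1, 0.6, -162.5]
contact_force: [-0.3, 0.8, 0.1]
gripper_width: 0.0877
```

Run:
```python
from h import *
s=r.get_state(); print(s["time_s"],s["tcp_pos"],s["eef_rot"],s["contact_force"])
cv2.imwrite("pics/s9.png",cv2.resize(r.capture("scene")[150:350,120:440,::-1],None,fx=2.5,fy=2.5,interpolation=cv2.INTER_CUBIC))
cv2.imwrite("pics/t9.png",cv2.resize(r.capture("top")[120:360,220:540,::-1],None,fx=2.5,fy=2.5,interpolation=cv2.INTER_CUBIC))
```

```text
15.9 [ 0.50029027 -0.45999227  0.28185835] [-179.09680274    0.55996707 -162.46022899] [-0.26757576  0.77439371  0.13882713]
```

View pics/s9.png

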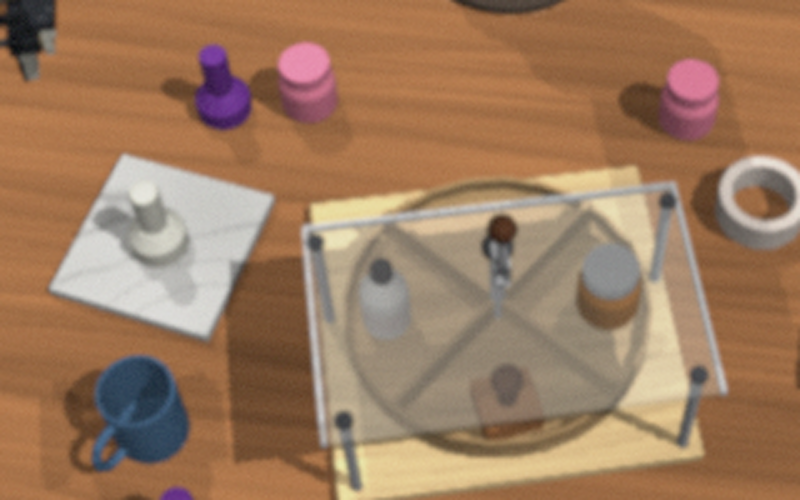

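View pics/t9.png

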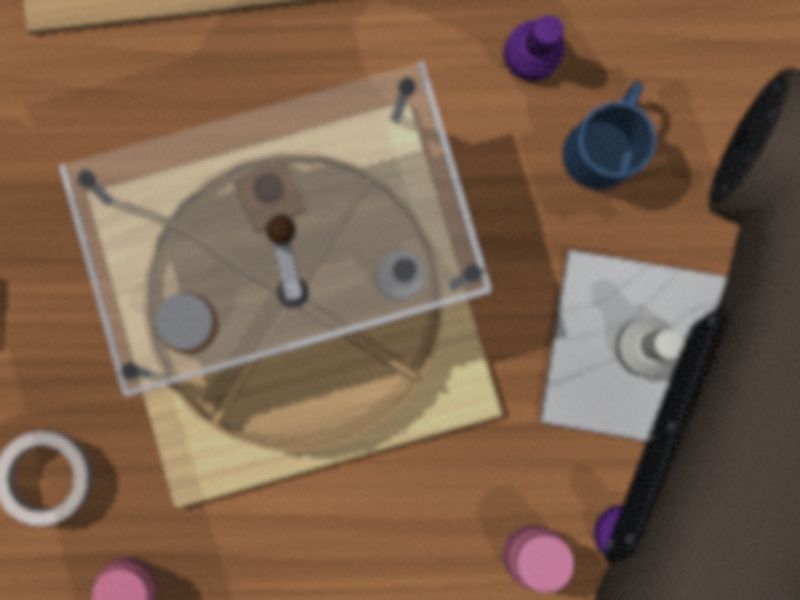

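Run:
```python
from h import *
a=pix("top",(220+667/2.5,120+345/2.5),.117);b=pix("scene",(120+144/2.5,150+190/2.5),.117);print(a,b)
ax=np.array([.5553,.0536]);h=pix("top",(220+281/2.5,120+230/2.5),.277);print(h,np.degrees(np.arctan2(*(h[:2]-ax)[::-1])))
e=np.array([.6056,-.2455])-[.4208,-.2159];e/=np.linalg.norm(e);d=a[:2]-[.497,-.325];print(d@e,d@[-e[1],e[0]])
print(r.get_state()["time_s"]); r.close_job()
```

```text
[ 0.4997615  -0.32336399  0.117     ] [ 0.50082258 -0.32501393  0.117     ]
[0.60377354 0.06266794 0.277     ] 10.59584279290107
0.002467994248330073 0.002052173620707397
16.0
the job is handed in; nothing more can be done
```

I folded the crank handle upright and turned the carousel about 55° until the muller's bay was at the open front. I then lifted the muller out, set it down on the marble slab while still holding it, and let go. The job was handed in at 16.0 s, and no verdict is reported.

**Muller:** The last images show it upright, about 3 mm from the slab's centre. Both cameras agree to about 2 mm.

**Carousel:** Stamp, bottle and jar are standing in it. The bay angle was 13.4° from the gripper's pose and 10.6° from the ball in the last top image, against a target of 15.4°. That is about 4 to 10 mm at the bay, inside the limits of 28 mm when turning and 45 mm at the end.

**Other things:** Mug and tape roll look unmoved. I did not check the pencil tray in the final pictures, but nothing went near it.

**Forces:** When setting the muller down, the wrist force briefly reached about 35 N. The contact was through the held muller, not the gripper's body. After release it read about zero.

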